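Clamp the glued adapter dongle in the ratchet bar clamp

TASK

The green adapter dongle's reglued case lies on the bed of the small bar clamp standing in the drawer. First lower the height gauge by its blue knob until its sprung foot rests on the dongle and is pushed in about half of its 9 mm, and leave it there to keep the dongle flat; then pump the clamp's orange squeeze trigger until the jaw has pushed the dongle against the fixed anvil, and finish while still holding the trigger squeezed, so that the jaw presses firmly (about 10 N) but does not crush the case. Move the jaw with the trigger only, and leave the other things in the drawer alone.

Things in the scene. Friction and masses are not known exactly. Their poses are not given: they have to be found in the camera images.
- clamp: Bar clamp fixed on a plywood board 135 x 265 x 10 mm, on the drawer floor (8 mm above the desk). Origin: underside of the board, on the centre line; z up; +y is the way the jaw closes. Offsets below are in this frame, mm (x, y, z). On x = 0 from -y to +y: black housing with trigger (y -150 to -70, top z 51), toothed bar, orange jaw (top z 62), aluminium bed (top z 30), anvil.
- anvil_face (a point): Middle of the steel anvil's flat face at (0, 80, 46); the anvil is 46 mm wide, 25 mm thick, top at z 58, fixed.
- post_top (a point): Top of the height gauge's round steel post, 14 mm thick, at (70, 65, 116), fixed. The gauge's grey carriage slides on it.
- trigger_mid (a point): Point midway between the two trigger paddles at (0, -110, 78): put the TCP here. The paddles stand up from z 52 to 97, 32 mm wide along y, 9 mm thick; fingers take them from outside, closing along the clamp's x. Outer faces are 54 mm apart released, 36 mm fully squeezed. Nothing else within 25 mm outside them.
- paddle_near: Orange trigger paddle on the -x side, 9 x 32 x 45 mm; origin at its centre, (-22.5, -110, 74.5) when released; squeezing moves it up to 9 mm to +x. Both paddles are geared together and move symmetrically; springs part them again in about half a second when let go.
- paddle_far: The other orange paddle, origin (22.5, -110, 74.5) when released; squeezing moves it up to 9 mm to -x. Jaw force is about the grip force per finger minus 3 N friction and 2 to 5 N return spring, and lasts only while squeezed: grips of 16 to 24 N suit, under 13 N may be too weak, over 30 N too strong.
- jaw: Orange jaw with black pad (36 x 24 mm); origin at the middle of its face, (0, y, 46): y starts at 9 to 32, at most 58. A full squeeze advances it 12 to 18 mm by a 6 mm tooth ratchet; opening the trigger leaves it there. At about y 54 it has the dongle against the anvil and the paddles stall partly squeezed; if that comes just at the end of a stroke, pump once more. Not to be touched.
- dongle: Green plastic adapter dongle 44 (its x) x 26 (its y) x 14 mm with a pale seam down its middle and a metal plug 12 x 13 x 5 mm on its -x end, about 25 g; origin at the centre of its underside. It lies loose on the bed, its top at z 44 in the clamp frame, 2 to 8 mm short of the anvil. Clamped, its centre is at y 67.
- knob (a point): Middle of the blue knob on the gauge's carriage, an upright cylinder 20 mm across, 26 mm high, axis at (0, 65), this point at z = 121 mm minus joint slide. Pinch it from above, fingers closing along the clamp's y (the carriage arm, top 13 mm below this point, runs from it to the post on the +x side). The foot is straight below.
- slide (a joint): How far the gauge's carriage has been lowered down its post (m), 0 to 0.040, starts at 0 to 0.012; it stays where it is left (friction 4 N). The underside of the free foot is at z = 76 mm minus this, so it meets the dongle at about 0.032.
- foot (a joint): Gauge reading: how far the sprung white foot (12 mm across) is pushed up into its carriage (m), 0 free to 0.009 at its stop; spring 250 N/m. Wanted: about 0.0045, that is slide at about 0.0365.
- stand: Black slotted stand 44 x 110 x 32 mm, fixed, holding the three drives; a bystander; origin under its centre.
- alu_drive: Brushed aluminium drive 20 x 10 x 54 mm upright in the stand; a bystander; origin at its lower end.
- red_drive: Red rubber-cased drive 20 x 10 x 60 mm upright in the stand; a bystander; origin at its lower end.
- white_drive: White ceramic-capped drive 20 x 10 x 54 mm upright in the stand; a bystander; origin at its lower end.
- reader: Silver card reader 62 x 44 x 11 mm, loose; a bystander; origin under its centre.
- eraser: White eraser in a blue sleeve, 50 x 22 x 12 mm, loose; a bystander; origin under its centre.
- stapler: Red and black stapler 125 x 34 x 41 mm, loose; a bystander; origin under its centre.
There are look-alikes about, which are no part of the job. What is meant by the dongle is not brown, and is the smaller of those in its own colour.

How it is judged:
By the outcome, as a careful person would: the job done as asked, in the order asked, and still so for the second after the job is handed in, while the arm keeps its last pose, push and grip.
It also fails if it takes over 53 s, if anything falls off the work surface, if the arm or the gripper's body presses on something with over 40 N, if the wrist force passes 120 N, or if a joint passes its speed limit or range.

ROBOT

A 7-joint arm with a two-finger parallel gripper is mounted at the origin on the work surface. World frame = base frame: x ahead of the robot, y to its left, z up, the work surface at z = 0. Lengths are in m, angles in rad, forces in N, time in s.
With the tool pointing down it reaches from about 0.375 to 0.925 m from the base axis. Payload 3.1 kg.
Tool frame: the origin (TCP) lies between the finger pads, 19 mm behind the fingertips; this is the grasp point; z points along the fingers, y is the line along which they close (so a half turn about z gives the same grasp; the last joint's range is limited). The gripper opens to 85 mm and grips with 20 to 120 N. Pads are 22 mm wide; open, the fingers measure 114 mm over their backs; the gripper's body (76 mm by 85 mm) begins 54 mm behind the grasp point. The pads swing forward as they close: fully open they stand 13 mm farther back than shut.
Start: joints at [1.071, 0.383, 0.044, 1.598, -0.018, 1.161, -0.05], TCP at [0.254, -0.598, 0.25] pointing down, gripper open.
Joint ranges: [-2.61, 2.61], [-0.41, 2.15], [-1.48, 1.57], [0, 2.5], [-1.57, 4.71], [0.05, 1.97], [-2.85, 2.85]. Speed limits (rad/s): [2.79, 2.79, 3.14, 3.14, 3.14, 3.14, 3.14].

INTERFACE

Orientations are given as a unit quaternion [x, y, z, w].
In Python, from bench import move_ptp, movel, move_j, move_gripper, pause, inverse_kinematics, read_camera, camera_params, MotionError, sign_off, look_for, tip_of, read_time_s, read_qpos, read_joint_vel, read_effort, read_eef_pos, read_tcp_rot, read_ft_force, read_ft_torque, read_finger_gap, read_grasp_force gives the robot as it stands. Calls block until the motion is done:
- move_ptp(position, orientation): joint-space move of the TCP to a pose.
- movel(position, orientation=None, speed=0.15): straight line of the TCP; orientation=None keeps the orientation; speed is the mean speed in m/s.
- move_j(angles): joint-space move.
- move_gripper(opening, effort=None): finger opening in m; effort is the grip in N (None keeps the last); returns when the fingers have stopped.
- pause(seconds).
- inverse_kinematics(position, orientation): joint angles nearest the present ones, or None.
- read_camera(name): name is "scene" or "side" or "wrist"; returns the picture (420x560x3 uint8, red, green, blue); there is no depth.
- camera_params(name): a dict with "K" (3x3 intrinsics, pixels), "dist_coeffs" ([k1, k2, p1, p2, k3] as OpenCV has them; the pictures are not rectified), "camera_from_world" (4x4, takes a point from world to camera coordinates). Camera axes: x right, y down, z forward; pixel columns grow to the right and rows downward; lengths in m; the calibration is good to about 2 mm. A picture is of the moment at which its call begins: read the wrist's pose just before it. camera_params takes no time and is no camera call; for the wrist camera it gives the pose at the moment of the call.
A pose or a line that the arm cannot do raises MotionError and nothing moves.
- sign_off(): hands the job in; it is judged then, once.
Trained networks look in the newest picture that a camera, given by its name, has taken for a name from the list of things; names that differ only in an ending like _2 or _b are one class to them, and where a whole thing is asked for, a point or a joint stands for the part that bears it (a point fixed in the world has none). Each returns a list of dicts, best first, with "confidence" (0 to 1); they miss things now and then, are a little off and sometimes report something else, mostly with a low value. They report only what shows in the picture. A call takes as long as a camera call. They do not tell look-alikes from the thing itself.
- look_for(camera, name): "at" ([column, row] in pixels, amid what is visible of it).
- tip_of(camera, name): "at" ([column, row] in pixels: a listed point, or the origin of a listed thing).
Readings, each from a call of its own:
- read_time_s(): time.
- read_qpos(): joint angles.
- read_joint_vel(): joint speeds.
- read_effort(): joint torques, N m.
- read_eef_pos(): TCP position.
- read_tcp_rot(): TCP orientation.
- read_ft_force(): force on the tool from outside, world axes, zero at the start.
- read_ft_torque(): the same for the moment, N m.
- read_finger_gap(): finger opening in m.
- read_grasp_force(): force on a finger pad.
Only numpy, scipy, OpenCV 4.12 (cv2) and the standard library are available. Lean on these libraries where they do the work, as an engineer would, in place of code of your own. Each camera call takes 0.05 s, during which the arm holds its last target. There are 200 camera calls.

## Working session

There is one attempt and no reset: what is moved stays moved. The work goes in short steps, each a Python script; the robot and the scene stay as the last script left them, time stands still between calls to the robot, and variables do not carry over. Pictures are saved under pics/ and viewed, at most 10 in all, crops included, and the job is handed in when it is done.

```bash
ls; mkdir -p pics; cat > h.py <<'E'
from bench import *
import numpy as np, cv2
def snap(c,fn=None):
    p=camera_params(c); im=read_camera(c)
    if fn: cv2.imwrite('pics/'+fn,im[:,:,::-1])
    return p,im
def ray(p,uv):
    K=np.array(p['K'],float);d=np.array(p['dist_coeffs'],float);T=np.array(p['camera_from_world'])
    n=cv2.undistortPoints(np.array([[uv]],float),K,d)[0,0]
    R=T[:3,:3];return -R.T@T[:3,3], R.T@np.array([n[0],n[1],1])/np.linalg.norm([n[0],n[1],1])
def tri(obs):
    A=np.zeros((3,3));b=np.zeros(3);rs=[ray(*o) for o in obs]
    for c,d in rs:
        M=np.eye(3)-np.outer(d,d);A+=M;b+=M@c
    x=np.linalg.solve(A,b)
    return x,[float(np.linalg.norm(np.cross(x-c,d))) for c,d in rs]
def proj(p,X):
    T=np.array(p['camera_from_world']);r,_=cv2.Rodrigues(T[:3,:3])
    return cv2.projectPoints(np.array(X,float).reshape(-1,3),r,T[:3,3],np.array(p['K'],float),np.array(p['dist_coeffs'],float))[0][:,0]
E
python3 - <<'E'
from h import *
P={}
ims=[]
for c in['scene','side']:
    P[c],im=snap(c,c+'0.png');ims.append(im)
print(read_time_s())
for n in ['anvil_face','post_top','trigger_mid','paddle_near','paddle_far','jaw','dongle','knob']:
    o={}
    for c in P:
        r=tip_of(c,n);o[c]=r;print(n,c,[(np.round(q['at'],1).tolist(),round(q['confidence'],2)) for q in r[:3]])
    if o['scene'] and o['side']: 
        x,e=tri([(P[c],o[c][0]['at']) for c in P]);print('   ',x.round(4),np.round(e,4))
print(read_time_s())
E
```

```text
pics
0.1
anvil_face scene [([339.7, 214.1], 0.83), ([357.6, 205.9], 0.3)]
anvil_face side [([243.7, 238.3], 0.77)]
    [0.5607 0.1018 0.0566] [0.0078 0.0078]
post_top scene [([360.4, 207.3], 0.68)]
post_top side [([214.9, 212.5], 0.76)]
    [0.6326 0.08   0.1278] [0.0012 0.0012]
trigger_mid scene [([298.3, 247.0], 0.86), ([296.2, 390.2], 0.6)]
trigger_mid side [([253.0, 198.6], 0.97)]
    [ 0.5512 -0.0794  0.0791] [0.0058 0.0058]
paddle_near scene [([287.6, 244.7], 0.71)]
paddle_near side []
paddle_far scene [([302.8, 252.1], 0.61), ([355.6, 205.1], 0.47)]
paddle_far side [([241.3, 195.3], 0.46)]
    [ 0.5809 -0.0914  0.0858] [0.0027 0.0027]
jaw scene [([325.2, 222.6], 0.75)]
jaw side [([241.0, 228.5], 0.56)]
    [0.5615 0.0499 0.0589] [0.0059 0.0059]
dongle scene [([331.8, 222.5], 0.7), ([279.4, 170.5], 0.6), ([280.1, 145.9], 0.44)]
dongle side [([343.7, 286.2], 0.82), ([382.8, 323.4], 0.57), ([238.1, 236.9], 0.39)]
    [ 0.3822  0.1987 -0.0653] [0.1175 0.1175]
knob scene [([338.4, 197.1], 0.58)]
knob side [([240.9, 227.3], 0.68), ([239.4, 215.1], 0.51)]
    [0.5568 0.1109 0.1032] [0.0015 0.0015]
0.9
```

View pics/scene0.png

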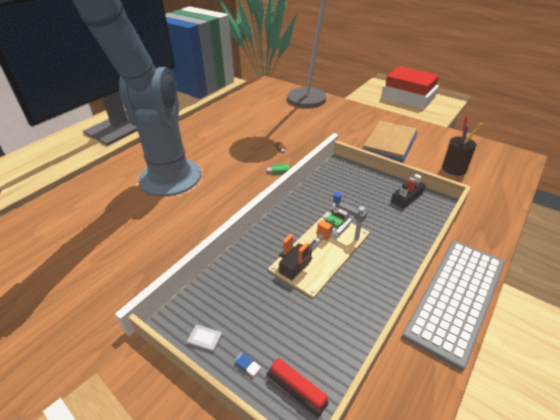

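View pics/side0.png

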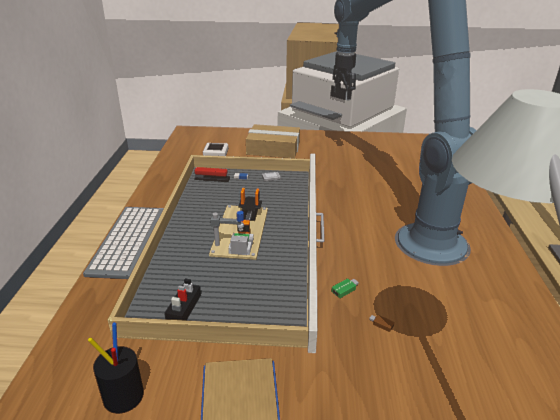

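The scene picture shows the clamp at about (320,245), with orange paddles at (288,243)/(303,252), the blue knob at (337,198) and the dongle at (333,218). The green look-alike outside the drawer is at (279,169). In the side view the clamp is at (240,225). Next I'll use the wrist camera.

```bash
python3 - <<'E'
from h import *
import pickle
from scipy.spatial.transform import Rotation as R
print(read_tcp_rot(),read_eef_pos())
q=(R.from_euler('x',np.pi)).as_quat()
N=['anvil_face','post_top','trigger_mid','paddle_near','paddle_far','jaw','dongle','knob']
obs={n:[] for n in N}
for i,(x,y,z,yaw) in enumerate([(0.50,-0.04,0.36,0),(0.56,0.04,0.36,0)]):
    q=(R.from_euler('z',yaw)*R.from_euler('x',np.pi)).as_quat()
    print(inverse_kinematics([x,y,z],q))
    move_ptp([x,y,z],q); pause(0.2)
    p,im=snap('wrist',f'w{i}.png'); C=np.linalg.inv(p['camera_from_world']);print('cam',C[:3,3],C[:3,2],C[:3,0])
    for n in N:
        r=tip_of('wrist',n); print(n,[(np.round(a['at'],1).tolist(),round(a['confidence'],2)) for a in r[:3]])
        if r: obs[n].append((p,r[0]['at']))
for n in N:
    if len(obs[n])==2:
        x,e=tri(obs[n]);print(n,x.round(4),np.round(e,4))
pickle.dump(obs,open('obs.pkl','wb'))
print(read_time_s())
E
python3 -c "
import cv2,numpy as np
cv2.imwrite('pics/w01.png',cv2.resize(np.hstack([cv2.imread(f'pics/w{i}.png') for i in (0,1)]),(800,300)))"
```

```text
[9.79886142e-01 1.99557381e-01 1.01855308e-05 2.70725084e-05] [ 0.25419576 -0.59825342  0.25000043]
[ 0.4345207   0.04074824 -0.44602217  1.78588677  0.0181464   1.31897998
 -1.58649658]
cam [ 0.57331614 -0.04101202  0.48302502] [-0.28692294  0.00099144 -0.95795315] [-1.51441318e-03 -9.99998684e-01 -5.81359318e-04]
anvil_face [([163.6, 118.7], 0.89)]
post_top [([153.2, 49.1], 0.91)]
trigger_mid [([313.4, 127.4], 0.7)]
paddle_near [([314.3, 145.5], 0.64)]
paddle_far [([314.9, 106.0], 0.52)]
jaw [([233.3, 118.4], 0.37)]
dongle [([110.3, 294.8], 0.59), ([181.3, 117.8], 0.57), ([55.4, 335.3], 0.55)]
knob [([155.6, 125.2], 0.88)]
[ 0.32202036  0.17639913 -0.52651745  1.65313178  0.09078809  1.33648765
 -1.78965825]
cam [0.63304954 0.03811368 0.48319263] [-2.86769796e-01  2.63631172e-04 -9.57999486e-01] [-2.75023376e-03 -9.99996068e-01  5.48073192e-04]
anvil_face [([224.3, 166.1], 0.85), ([231.2, 111.1], 0.55)]
post_top [([232.4, 109.5], 0.66), ([285.2, 161.9], 0.59), ([267.8, 169.1], 0.56)]
trigger_mid [([376.1, 177.5], 0.98)]
paddle_near [([374.3, 193.4], 0.67)]
paddle_far [([377.4, 160.0], 0.78), ([283.9, 160.1], 0.2)]
jaw [([267.3, 168.4], 0.67), ([375.6, 157.6], 0.51)]
dongle [([241.4, 164.7], 0.87), ([156.5, 326.9], 0.61)]
knob [([229.3, 178.9], 0.95), ([283.8, 161.9], 0.24), ([539.0, 124.8], 0.17)]
anvil_face [0.5641 0.1008 0.0434] [0.0016 0.0016]
post_top [0.6355 0.0792 0.1233] [0.0001 0.0001]
trigger_mid [ 0.5556 -0.0894  0.0879] [0.0001 0.0001]
paddle_near [ 0.5334 -0.0922  0.0782] [0.0002 0.0002]
paddle_far [ 0.5785 -0.0891  0.0909] [0.0013 0.0013]
jaw [ 0.5544  0.0321 -0.042 ] [0.016 0.016]
dongle [0.5931 0.0072 0.4552] [0.0489 0.0489]
knob [0.5598 0.0863 0.115 ] [0.0001 0.0001]
4.9
```

View pics/w01.png

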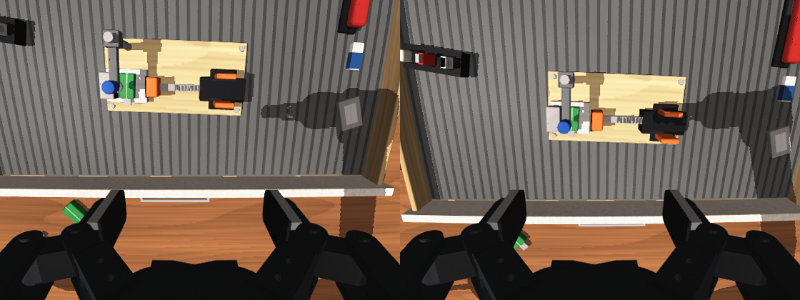

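The wrist pictures show the clamp level and nearly axis-aligned: knob about (155,125)/(229,179), paddles about (314,127)/(376,177) in full-size pixels. I'll take two lower views and fit the clamp's pose with all the points together.

```bash
cat > fit.py <<'E'
from h import *
from scipy.optimize import least_squares
def model(v):
    x,y,a,z,s,j=v;z=0.008+z
    L={'anvil_face':(0,80,46),'post_top':(70,65,116),'trigger_mid':(0,-110,78),'paddle_near':(-22.5,-110,74.5),'paddle_far':(22.5,-110,74.5),'knob':(0,65,121-s*1e3),'jaw':(0,j*1e3,46)}
    c,n=np.cos(a),np.sin(a)
    return {k:np.array([x+(c*p[0]-n*p[1])/1e3,y+(n*p[0]+c*p[1])/1e3,z+p[2]/1e3]) for k,p in L.items()}
def fit(obs):
    def res(v):
        m=model(v);o=[]
        for n in m:
            for p,uv in obs[n]: 
                d=(np.linalg.inv(p['camera_from_world'])[:3,3]-m[n]); o+=list((proj(p,m[n])[0]-uv)*np.linalg.norm(d)/p['K'][0][0]*1e3)
        return np.array(o+[v[3]*1e3/1.5])
    f=least_squares(res,[.56,.02,0,0,.01,.02],x_scale=[.01,.01,.05,.01,.01,.01],loss='soft_l1',f_scale=1.5)
    return f.x,res(f.x)
E
python3 - <<'E'
from fit import *
import pickle
from scipy.spatial.transform import Rotation as R
obs=pickle.load(open('obs.pkl','rb'))
q=(R.from_euler('x',np.pi)).as_quat()
for i,(x,y,z) in enumerate([(0.60,.05,.28),(.60,-.05,.28)]):
    move_ptp([x,y,z],q); pause(.2)
    p,im=snap('wrist',f'v{i}.png')
    for n in obs:
        r=tip_of('wrist',n); print(n,[(np.round(a['at'],1).tolist(),round(a['confidence'],2)) for a in r[:2]])
        if r: obs[n].append((p,r[0]['at']))
pickle.dump(obs,open('obs.pkl','wb'))
v,r=fit(obs);print(v.round(4));print(r.round(1).tolist())
for k,m in model(v).items():
    x,e=tri(obs[k][-2:]);print(k,m.round(4),x.round(4),np.round(e,4))
print(read_time_s())
E
python3 -c "
import cv2,numpy as np
cv2.imwrite('pics/v01.png',cv2.resize(np.hstack([cv2.imread(f'pics/v{i}.png') for i in (0,1)]),(800,300)))"
```

```text
anvil_face [([229.6, 215.3], 0.96)]
post_top [([236.0, 237.5], 0.42)]
trigger_mid [([404.9, 234.6], 0.7)]
paddle_near [([235.1, 238.4], 0.7), ([401.6, 250.0], 0.69)]
paddle_far []
jaw [([276.1, 218.6], 0.91), ([36.0, 118.2], 0.49)]
dongle [([245.7, 209.8], 0.74)]
knob [([236.3, 236.7], 0.78), ([299.7, 205.3], 0.43)]
anvil_face [([141.0, 214.3], 0.74)]
post_top [([123.8, 159.7], 0.97)]
trigger_mid []
paddle_near [([310.7, 251.7], 0.81)]
paddle_far [([313.8, 209.8], 0.78)]
jaw [([187.4, 217.8], 0.91)]
dongle [([91.2, 377.9], 0.63), ([163.5, 207.4], 0.61)]
knob [([130.7, 236.1], 0.65)]
[ 5.603e-01  1.920e-02 -4.650e-02 -3.000e-04  7.900e-03  2.530e-02]
[-2.7, 1.7, 1.3, 0.5, -1.5, -0.5, 0.1, -1.0, -1.9, 2.8, -1.6, 2.4, 0.1, -65.7, -1.2, 1.0, 1.1, 0.2, 0.5, 0.0, 2.0, -3.0, -2.3, 1.3, -1.3, 1.6, 192.6, 14.0, 0.9, -1.4, 0.6, 2.2, 0.8, -1.4, 1.6, -0.1, -0.2, -3.6, 1.4, -2.5, -1.0, 0.3, -0.9, -0.4, -38.2, 4.3, -0.5, -0.2, 1.0, -1.8, 2.5, -2.3, -0.2]
anvil_face [0.564  0.0991 0.0537] [0.5651 0.0968 0.0597] [0.0002 0.0002]
post_top [0.6332 0.0809 0.1237] [0.6255 0.0557 0.2194] [0.0274 0.0274]
trigger_mid [ 0.5552 -0.0907  0.0857] [ 0.5566 -0.0858  0.0959] [0.0012 0.0012]
paddle_near [ 0.5327 -0.0897  0.0822] [0.8315 0.0026 0.7843] [0.0096 0.0096]
paddle_far [ 0.5777 -0.0917  0.0822] [ 0.5768 -0.0907  0.0818] [0.0007 0.0007]
knob [0.5633 0.0841 0.1208] [0.5634 0.0831 0.1211] [0.0003 0.0003]
jaw [0.5615 0.0445 0.0537] [0.5612 0.0455 0.0595] [0.0002 0.0002]
7.1333
```

View pics/v01.png

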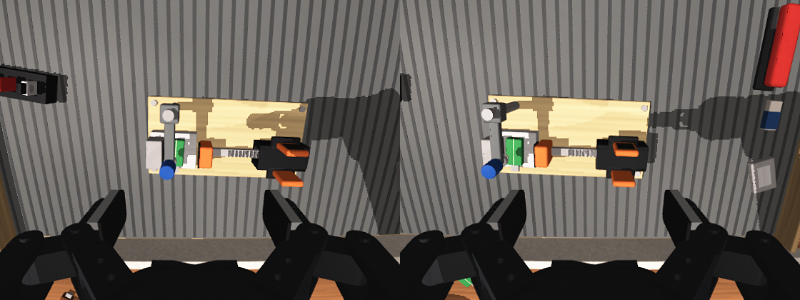

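The fit is consistent, with residuals of 1–3 mm apart from three false detections, and heights that match the text. The clamp is at (0.560, 0.019), yaw -0.047, with the slide at about 8 mm. Next I'll grasp the knob.

```bash
python3 - <<'E'
from fit import *
from scipy.spatial.transform import Rotation as R
k=np.array([.5633,.0836,.1208]);q=(R.from_euler('z',-.0465)*R.from_euler('x',np.pi)).as_quat()
move_gripper(.05,30)
move_ptp(k+[0,0,.08],q)
movel(k+[0,0,.009],q,.1)
pause(.2);f0=read_ft_force();print(f0,read_eef_pos())
move_gripper(0.0,30);pause(.2)
print(read_finger_gap(),read_grasp_force(),read_ft_force(),read_eef_pos())
z0=read_eef_pos()[2]
for d in [0,.002,.004,.008,.012,.016]:
    if d: movel([k[0],k[1],k[2]+.009-d],q,.03);pause(.15)
    fs=np.mean([read_ft_force() for _ in range(5)],0);print(d,fs.round(2),read_eef_pos().round(4))
p,im=snap('wrist','k1.png');print(read_time_s())
for n in['knob','jaw','post_top']:
    print(n,[(a['at'],round(a['confidence'],2)) for a in tip_of('wrist',n)[:2]], proj(p,model([.5603,.0192,-.0465,0,.0079+.016,.0253])[n]))
E
```

```text
[-0.3015424  -0.46483562  0.44559405] [0.56401838 0.0837595  0.13073124]
0.018864998590775162 30.949170291423798 [-0.73379365  3.25948004  2.55788655] [0.56357065 0.08456719 0.13023089]
0 [-0.73  3.26  2.56] [0.5636 0.0846 0.1302]
0.002 [-0.07  3.56  1.37] [0.5636 0.0845 0.128 ]
0.004 [0.84 5.27 1.49] [0.5635 0.0845 0.1257]
0.008 [-0.44  5.36  1.59] [0.5635 0.0845 0.1214]
0.012 [0.69 5.44 0.19] [0.5635 0.0845 0.1173]
0.016 [0.85 5.28 0.23] [0.5635 0.0845 0.1133]
12.0417
knob [([272.7, 282.0], 0.94)] [[272.70156562 283.03587712]]
jaw [([337.4, 240.8], 0.94)] [[339.26383284 240.32790887]]
post_top [([270.8, 121.4], 0.76)] [[273.0326382  122.51563724]]
```

View pics/k1.png

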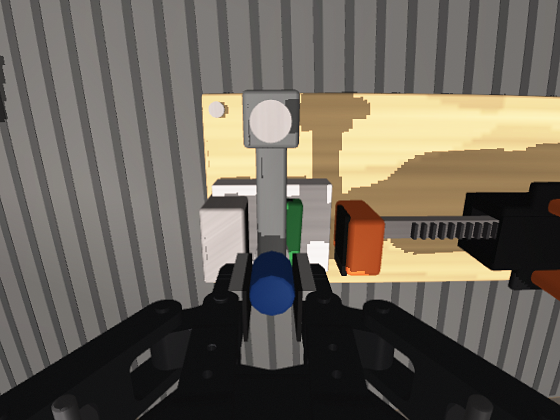

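The knob is held and has been lowered about 16 mm without slipping; it shows at (272,282), predicted (272,283). For an exact zero of the slide I'll raise it gently to its top stop, which the force will show, and then lower it by 36.5 mm.

```bash
python3 - <<'E'
from fit import *
x,y,_=read_eef_pos();q=read_tcp_rot()
movel([x,y,.1325],q,.06);pause(.15)
z=.1325;L=[]
while z<.146:
    z+=.0007; movel([x,y,z],q,.02);pause(.08)
    f=np.mean([read_ft_force() for _ in range(3)],0)[2];e=read_eef_pos()[2];L.append((round(z,4),round(e,4),round(f,1)))
    if f<-9: break
print(L,read_time_s(),read_finger_gap())
E
```

```text
[(0.1332, np.float64(0.1323), np.float64(-3.1)), (0.1339, np.float64(0.1329), np.float64(-3.0)), (0.1346, np.float64(0.1335), np.float64(-4.9)), (0.1353, np.float64(0.1342), np.float64(-3.4)), (0.136, np.float64(0.1349), np.float64(-4.4)), (0.1367, np.float64(0.1356), np.float64(-3.1)), (0.1374, np.float64(0.1363), np.float64(-4.9)), (0.1381, np.float64(0.137), np.float64(-3.6)), (0.1388, np.float64(0.1377), np.float64(-4.9)), (0.1395, np.float64(0.1378), np.float64(-7.3)), (0.1402, np.float64(0.1378), np.float64(-11.0))] 16.4667 0.018747681180465728
```

The top stop shows at TCP z = 0.1378 (I expected 0.137), so the target is TCP z = 0.1013.

```bash
python3 - <<'E'
from fit import *
x,y,_=read_eef_pos();q=read_tcp_rot()
T=.1378-.0365
movel([x,y,.109],q,.06);pause(.15);z=.109;L=[]
def rd():
    f=np.mean([read_ft_force() for _ in range(4)],0)[2];e=read_eef_pos()[2];L.append((round(z,4),round(float(e),4),round(float(f),1)));return e
while rd()>T+.0005 and z>.097:
    z-=.001; movel([x,y,z],q,.02);pause(.08)
for _ in range(3):
    e=read_eef_pos()[2]
    if abs(e-T)<.0003: break
    z+=T-e; movel([x,y,z],q,.02);pause(.1);rd()
print(L)
print(read_eef_pos()[2],read_ft_force())
move_gripper(.045);pause(.1)
movel([x,y,.2],q,.12)
p,im=snap('wrist','k2.png')
m=model([.5603,.0192,-.0465,0,.0365,.0253])
for n in['knob','post_top','jaw','trigger_mid']:
    print(n,[(np.round(a['at'],1),round(a['confidence'],2)) for a in tip_of('wrist',n)[:2]], proj(p,m[n]))
print(proj(p,model([.5603,.0192,-.0465,0,.033,.0253])['knob']),read_time_s())
E
```

```text
[(0.109, 0.1081, -3.8), (0.108, 0.1077, -0.8), (0.107, 0.1071, 1.4), (0.106, 0.1061, 2.5), (0.105, 0.1051, 2.3), (0.104, 0.104, 2.7), (0.103, 0.103, 2.9), (0.102, 0.102, 3.0), (0.101, 0.101, 3.1), (np.float64(0.1013), 0.101, 1.4)]
0.10103901998391018 [2.59397137 5.10401054 1.44328365]
knob [(array([271.9, 215.3]), 0.78)] [[272.32006528 214.81028537]]
post_top [(array([271.8, 115.7]), 0.91)] [[272.39947702 116.32393201]]
jaw [(array([316.1, 199.8]), 0.68)] [[319.41623049 201.10880682]]
trigger_mid [(array([499.3, 211.4]), 0.62)] [[499.74690515 212.4888907 ]]
[[272.31397607 216.27514393]] 22.0
```

View pics/k2.png

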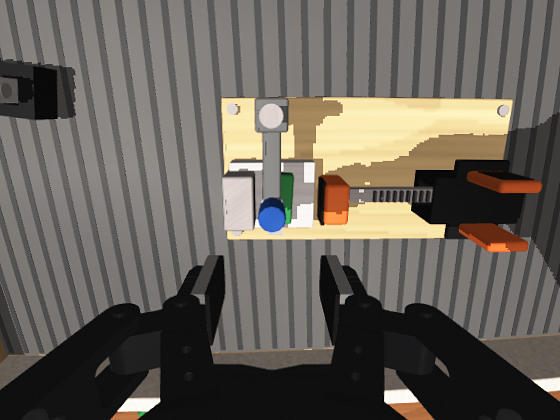

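The knob is at the predicted place for slide 36.5 mm, (272,215), and the jaw hasn't moved. Next I'll take the trigger.

```bash
python3 - <<'E'
from fit import *
from scipy.spatial.transform import Rotation as R
t=model([.5603,.0192,-.0465,0,.0365,.0253])['trigger_mid'];print(t)
qs=[(R.from_euler('z',-.0465+s*np.pi/2)*R.from_euler('x',np.pi)).as_quat() for s in(-1,1)]
J=[inverse_kinematics(t,q) for q in qs];print(J)
q=qs[0] if J[0] is not None else qs[1]
move_ptp(t+[0,0,.11],q);move_gripper(.072,20)
movel(t,q,.1);pause(.1);print(read_eef_pos(),read_ft_force())
for i in range(1):
    move_gripper(.0,20);pause(.4)
    print(read_finger_gap(),read_grasp_force(),read_ft_force(),read_time_s())
    p,im=snap('wrist','t1.png')
    print([(np.round(a['at'],1),round(a['confidence'],2)) for a in tip_of('wrist','jaw')[:2]],[(j,proj(p,model([.5603,.0192,-.0465,0,.0365,j])['jaw'])[0].round(1)) for j in(.03,.04,.05)])
E
```

```text
[ 0.55518684 -0.0906811   0.086     ]
[array([-0.48782429,  0.5177916 ,  0.70458504,  1.95734435, -0.45061851,
        0.82731723, -2.72321078]), array([ 0.65276817,  0.52367657, -0.68202022,  1.90283743,  0.42736234,
        0.86414952, -0.29410736])]
[ 0.5558793  -0.09074989  0.08679156] [0.58476258 0.11429822 0.10972126]
0.035556454215676894 21.121647655963898 [-3.17470106  0.62519354 11.64945442] 25.8583
[(array([301.8, 286.4]), 0.39)] [(0.03, array([274., 449.])), (0.04, array([273.9, 459.3])), (0.05, array([273.9, 469.2]))]
```

View pics/t1.png

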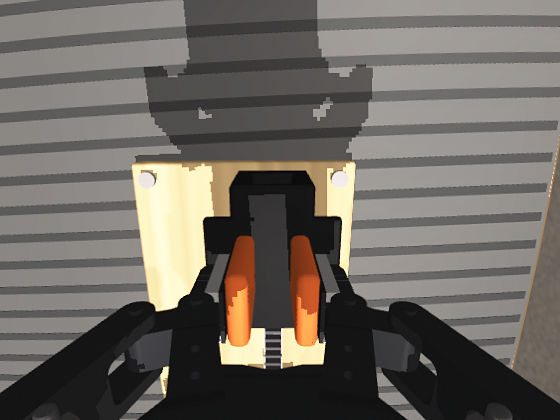

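Both paddles are held from outside and fully squeezed (gap 35.6 mm), which makes the first stroke. I'll keep pumping until they stall partly squeezed.

```bash
python3 - <<'E'
from fit import *
for i in range(4):
    move_gripper(.066,20);pause(.7);o=read_finger_gap()
    move_gripper(.0,20);pause(.4)
    g=read_finger_gap()
    print(o,g,read_grasp_force(),read_ft_force().round(1),read_time_s())
    if g>.0375: break
P={}
for c in['scene','side']:
    P[c],im=snap(c,c+'1.png')
    for j in (.038,.048,.054): print(c,j,proj(P[c],model([.5603,.0192,-.0465,0,.0365,j])['jaw'])[0].round(1))
    print([(np.round(a['at'],1),round(a['confidence'],2)) for a in tip_of(c,'jaw')[:2]])
im=cv2.imread('pics/scene1.png')[170:280,260:400];im2=cv2.imread('pics/side1.png')[170:280,190:330]
cv2.imwrite('pics/c1.png',cv2.resize(np.hstack([im,im2]),None,fx=2.8,fy=2.8,interpolation=cv2.INTER_CUBIC))
E
```

```text
0.06589975750286595 0.03575056711001811 21.271799504756927 [-2.7  1.2 11.4] 27.8333
0.06588337375282177 0.04109941731073146 19.05545264482498 [-2.6  1.2  8.5] 29.7167
scene 0.038 [328.8 223.3]
scene 0.048 [330.9 221.3]
scene 0.054 [332.2 220. ]
[(array([333.7, 218.4]), 0.48)]
side 0.038 [242.5 230.7]
side 0.048 [241.9 232.7]
side 0.054 [241.6 233.9]
[(array([238.5, 234.1]), 0.57)]
```

View pics/c1.png

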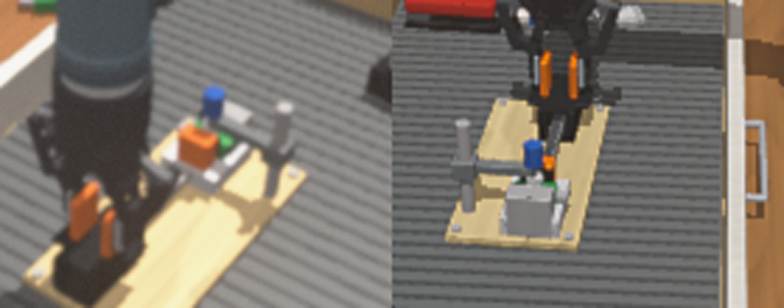

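The paddles stall partly squeezed at 41 mm with 19 N of grip. The jaw shows at the y = 54 mm prediction, about (333,219) in the scene view, and the knob is still down. I'm handing it in with the trigger held.

```bash
python3 -c "
from bench import *
print(read_finger_gap(),read_grasp_force(),read_time_s());print(sign_off())"
```

```text
0.04096492808105057 19.05733287334442 29.9167
the job is handed in; nothing more can be done
None
```

The job is handed in at about 30 s: the gauge foot is pressed onto the dongle by an estimated 4.5–5 mm, set by measuring the slide from its top stop. The jaw holds the dongle against the anvil, with the trigger still squeezed at about 19 N.

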